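Slide the hob to full power

TASK

Bring the saucepan's cooking zone to full power: with the gripper's fingers closed, lay the fingertips lightly on the green mark of the control bar in front of the saucepan and slide them along the bar, over the yellow and orange marks, to the red mark, touching each mark and the bar between them in that order. Finish with the fingertips still resting gently on the red mark. Do not touch the other zone's bar, and leave the pans and everything else where they stand.

Things in the scene. Friction and masses are not known exactly. Their poses are not given: they have to be found in the camera images.
- hob: Table-top induction hob with two cooking zones, 360 (x) x 600 (y) x 60 mm tall, steel case with a flat black glass top; does not move when pushed. Origin: centre of its underside, on the worktop. Its x axis points from its front edge (control bars) to its back, its y axis to its left as seen from the front, z up. Its front roughly faces the robot (turned up to about 0.3 rad either way).
- zone_left (a point): Centre of the left cooking zone (a 210 mm pale ring) on the glass top, at hob frame (60, 150, 60) mm.
- zone_right (a point): Centre of the right cooking zone, at hob frame (60, -150, 60) mm.
- bar_left: Control bar of the left zone, in front of it: flat, grey, 184 mm (hob y) x 26 mm (hob x), at hob frame (-135, 150, 66) mm. Origin: centre of its top face, 6 mm above the glass; axes as the hob's. Senses touch from 0.3 N. Sprung: sinks level, from 1 N on by 0.5 mm per N, to a stop at 4 mm (9 N). Marks green, yellow, orange, red from +y to -y end, 36 mm of grey bar between them (touch it with less length than that).
- left_mark1 (a point): The green mark of the left bar (lowest level), 12 mm along the bar and as wide as it (26 mm). The point is the centre of its top face (flush with the bar's top), at the bar's frame (0, 72, 0) mm.
- left_mark2 (a point): The yellow mark of the left bar, 12 mm along the bar and as wide as it (26 mm). The point is the centre of its top face (flush with the bar's top), at the bar's frame (0, 24, 0) mm.
- left_mark3 (a point): The orange mark of the left bar, 12 mm along the bar and as wide as it (26 mm). The point is the centre of its top face (flush with the bar's top), at the bar's frame (0, -24, 0) mm.
- left_mark4 (a point): The red mark of the left bar (full power), 12 mm along the bar and as wide as it (26 mm). The point is the centre of its top face (flush with the bar's top), at the bar's frame (0, -72, 0) mm.
- bar_right: Control bar of the right zone, in front of it: flat, grey, 184 mm (hob y) x 26 mm (hob x), at hob frame (-135, -150, 66) mm. Origin: centre of its top face, 6 mm above the glass; axes as the hob's. Senses touch from 0.3 N. Sprung: sinks level, from 1 N on by 0.5 mm per N, to a stop at 4 mm (9 N). Marks green, yellow, orange, red from +y to -y end, 36 mm of grey bar between them (touch it with less length than that).
- right_mark1 (a point): The green mark of the right bar (lowest level), 12 mm along the bar and as wide as it (26 mm). The point is the centre of its top face (flush with the bar's top), at the bar's frame (0, 72, 0) mm.
- right_mark2 (a point): The yellow mark of the right bar, 12 mm along the bar and as wide as it (26 mm). The point is the centre of its top face (flush with the bar's top), at the bar's frame (0, 24, 0) mm.
- right_mark3 (a point): The orange mark of the right bar, 12 mm along the bar and as wide as it (26 mm). The point is the centre of its top face (flush with the bar's top), at the bar's frame (0, -24, 0) mm.
- right_mark4 (a point): The red mark of the right bar (full power), 12 mm along the bar and as wide as it (26 mm). The point is the centre of its top face (flush with the bar's top), at the bar's frame (0, -72, 0) mm.
- saucepan: Lidded steel saucepan, 160 mm diameter, 95 mm tall without the lid's knob (123 mm with it), 0.9 kg, loose, standing on one of the two zones (left or right, it varies). Black handle along its own +x, reaching 208 mm from its axis, pointing roughly to the hob's back. Origin: centre of its underside.
- frying_pan: Dark, open frying pan, 190 mm diameter, 45 mm tall, 0.9 kg, loose, on the other zone. Handle along its own +x, reaching 223 mm from its axis, roughly to the hob's back. Origin: centre of its underside.
- shaker: White ceramic shaker, 40 mm diameter, 76 mm tall, loose, on the glass between the zones. Origin: centre of its underside.
- bottle: Brown bottle with an orange label, 66 mm diameter, 200 mm tall, loose, on the worktop left of the hob. Origin: centre of its underside.

How it is judged:
By the outcome, as a careful person would: the job done as asked, in the order asked, and still so for the second after the job is handed in, while the arm keeps its last pose, push and grip.
It also fails if it takes over 35 s, if anything falls off the work surface, if the arm or the gripper's body presses on something with over 40 N, if the wrist force passes 120 N, or if a joint passes its speed limit or range.

ROBOT

A 6-joint arm with a two-finger parallel gripper is mounted at the origin on the work surface. World frame = base frame: x ahead of the robot, y to its left, z up, the work surface at z = 0. Lengths are in mm, angles in rad, forces in N, time in s.
With the tool pointing down it reaches from about 300 to 775 mm from the base axis. Payload 14.6 kg.
Tool frame: the origin (TCP) lies midway between the tips of the shut fingers; the grasp point (between the pads) lies 19 mm behind it (manip.hold_point_z is the distance from the TCP to the grasp point, in mm); z points along the fingers, y is the direction in which the jaws open and shut (so a half turn about z gives the same grasp; the last joint's range is limited). The gripper opens to 94 mm and grips with 3 to 60 N. Pads are 16 mm wide; open, the fingers measure 119 mm over their backs; the gripper's body (75 mm by 177 mm) begins 78 mm behind the grasp point.
Start: joints at [1.059, 0.3, 1.521, -0, 1.321, -0.067], TCP at [236.649, 496.474, 205.446] pointing down, gripper open.
Joint ranges: [-3.03, 3.03], [-0.79, 2.21], [0.23, 2.52], [-1.04, 4.18], [0, 3.07], [-2.55, 2.55]. Speed limits (rad/s): [2.22, 2.22, 2.57, 3.14, 3.14, 3.14].

INTERFACE

Orientations are given as [roll, pitch, yaw] about the fixed x, y, z axes, in that order (R = Rz(yaw) Ry(pitch) Rx(roll)).
In Python, from cell import manip gives the robot as it stands.
- The arm moves only by the shell command python3 -m crank 'ROWS' [OPENING] [FORCE]. ROWS is JSON, a list of rows, each an object with "offset": the shift along the world's x, y, z in m, a list of three; "spin": the turn about the world's z in degrees. In form: [{"offset": [dx, dy, dz], "spin": spin}, ...]. A call has exactly 8 rows; each row is the pose to reach, as a shift and turn from the pose measured when the call began; what a row does not reach only later rows make up. A row lasts 1/12 s, in which the tool goes at most 41.7 mm and 7.16 degrees, less where a joint would pass 70% of its speed; a pose out of reach is approached as far as the arm can. A call with a gripper value outside its range is refused whole. OPENING is the opening, from 0 (shut) to 1 (fully open), set as the call begins (- or left out, the last holds). The fingers move at their own pace and stop on an object; FORCE is the grip in N (left out, the last holds). Time passes only in rows, so rows that repeat a pose let the fingers close, or fill a call up. It gives the time, the measured TCP pose, the force and the opening at its end, in the units of the state.
- manip.read_state(): the state, without advancing time (a new reading comes with each control period).
- manip.camera(name): name is "scene" or "top" or "wrist"; returns a dict with "pixels" (384x512x3 uint8, red, green, blue), "fx", "fy", "cx", "cy" (pixels), "extrinsics" (4x4, takes a point from world to camera coordinates); the wrist camera has in their place "hand_eye" (4x4, takes a point from camera to tool coordinates, whose origin is the TCP and whose axes are the flange's). Camera axes: x right, y down, z forward; pixel columns grow to the right and rows downward; lengths in mm; the calibration is good to about 2 mm. The wrist camera is an equidistant fisheye: a pixel r from the principal point sees the ray r / f radians off the axis. A picture is of the moment at which its call begins: read the wrist's pose just before it. There is no depth.
- manip.sign_off(): hands the job in, once; it reports no verdict.
Trained networks look in a picture, given as the dict that the camera call returned (one of the last four; its "shot" number tells which), for a name from the list of things; names that differ only in an ending like _2 or _b are one class to them, and where a whole thing is asked for, a point or a joint stands for the part that bears it (a point fixed in the world has none). Each returns a list of dicts, best first, with "conf" (0 to 1); they miss things now and then, are a little off and sometimes report something else, mostly with a low value. They report only what shows in the picture. A call takes as long as a camera call.
- manip.search_frame(picture, name): "location" ([x, y, z] in mm, in world coordinates, good to about 4 mm: the middle of the surface that is visible of it).
- manip.masks_of(picture, name): "mask" (384x512 bool, what is visible of it).
The state is a dict: "clock": time; "joints": joint angles; "qd": joint speeds; "effort": joint torques, N m; "eef_pos": TCP position; "eef_rot": TCP orientation; "wrist_force": force on the tool from outside, world axes, zero at the start; "moment": the same for the moment, N m; "finger_gap": finger opening in mm.
Only numpy, scipy, OpenCV 4.12 (cv2) and the standard library are available. Lean on these libraries where they do the work, as an engineer would, in place of code of your own. Each camera call takes 0.05 s, during which the arm holds its last target. There are 200 camera calls.

## Working session

There is one attempt and no reset: what is moved stays moved. The work goes in short steps, Python scripts to look and compute and a shell command to move; the robot and the scene stay as the last step left them, time stands still between calls to the robot, and variables do not carry over. Pictures are saved under pics/ and viewed, about 8 in all and at most 12, crops included, and the job is handed in when it is done.

```bash
mkdir -p pics; python3 - <<'E'
from cell import manip
import cv2,numpy as np
s=manip.read_state();print({k:np.round(v,3).tolist() for k,v in s.items()})
ims=[]
for n in("top","scene"):
    p=manip.camera(n);ims.append(p["pixels"])
    print(n,p["fx"],p["fy"],p["cx"],p["cy"],np.round(p["extrinsics"],3).tolist())
    for o in("saucepan","frying_pan","shaker","bottle","bar_left","bar_right","left_mark1","left_mark4","hob"):
        r=manip.search_frame(p,o);print(o,[(np.round(d["location"]).tolist(),round(d["conf"],2)) for d in r[:3]])
    np.save(n+".npy",p["pixels"])
    cv2.imwrite(f"pics/{n}.png",p["pixels"][:,:,::-1])
E
```

```text
{'clock': 0.0, 'joints': [1.059, 0.3, 1.522, -0.0, 1.321, -0.067], 'qd': [0.0, 0.001, -0.0, -0.001, -0.001, 0.001], 'effort': [0.001, -53.181, -35.273, 0.071, 0.024, -0.0], 'eef_pos': [236.532, 496.249, 204.877], 'eef_rot': [-3.14, -0.0, 2.697], 'wrist_force': [0.352, -0.578, -0.788], 'moment': [0.004, 0.02, -0.003], 'finger_gap': 93.873}
top 432.3826671840693 432.3826671840693 252.72676972480582 194.08991133218368 [[0.02, -1.0, -0.002, 121.71], [-0.989, -0.02, -0.149, 603.959], [0.149, 0.005, -0.989, 1155.81], [0.0, 0.0, 0.0, 1.0]]
saucepan [([674.0, 179.0, 156.0], 0.86), ([581.0, 26.0, 58.0], 0.72)]
frying_pan [([736.0, -122.0, 66.0], 0.69), ([532.0, -154.0, 64.0], 0.59)]
shaker [([604.0, 33.0, 132.0], 0.47)]
bottle [([478.0, 474.0, 134.0], 0.61)]
bar_left [([478.0, 139.0, 71.0], 0.59)]
bar_right [([530.0, -154.0, 66.0], 0.91)]
left_mark1 [([476.0, 135.0, 63.0], 0.74), ([586.0, 26.0, 63.0], 0.57)]
left_mark4 [([476.0, 135.0, 63.0], 0.74), ([586.0, 26.0, 63.0], 0.57)]
hob [([582.0, 26.0, 59.0], 0.65)]
scene 498.5116061332304 498.5116061332304 259.8042694932493 194.30248994633553 [[0.814, 0.581, -0.003, -555.991], [0.391, -0.552, -0.737, -112.223], [-0.43, 0.598, -0.676, 1520.194], [0.0, 0.0, 0.0, 1.0]]
saucepan [([702.0, 152.0, 160.0], 0.7)]
frying_pan [([732.0, -110.0, 66.0], 0.71)]
shaker [([625.0, 17.0, 111.0], 0.91)]
bottle [([490.0, 468.0, 96.0], 0.82)]
bar_left [([486.0, 126.0, 66.0], 0.96)]
bar_right [([541.0, -164.0, 69.0], 0.84), ([645.0, -103.0, 61.0], 0.46)]
left_mark1 [([483.0, 125.0, 62.0], 0.79)]
left_mark4 [([483.0, 125.0, 62.0], 0.79)]
hob [([643.0, -106.0, 57.0], 0.76), ([481.0, 128.0, 64.0], 0.41)]
```

```bash
cat > h.py <<'E'
import numpy as np,cv2
def ray(p,u,v,z):
    E=np.array(p["extrinsics"]);R,t=E[:3,:3],E[:3,3];c=-R.T@t
    d=R.T@np.array([(u-p["cx"])/p["fx"],(v-p["cy"])/p["fy"],1]);return c+d*(z-c[2])/d[2]
def marks(img,box=None):
    h=cv2.cvtColor(img,cv2.COLOR_RGB2HSV);out={}
    for n,lo,hi in(("red",0,7),("orange",8,20),("yellow",21,35),("green",45,85)):
        m=cv2.inRange(h,(lo,110,80),(hi,255,255))
        if n=="red": m|=cv2.inRange(h,(173,110,80),(180,255,255))
        k,_,st,ce=cv2.connectedComponentsWithStats(m)
        out[n]=[(ce[i].round(1).tolist(),int(st[i,4])) for i in range(1,k) if 8<st[i,4]<600]
    return out
E
python3 - <<'E'
from cell import manip
from h import *
for n in("top","scene"):
    p=manip.camera(n);print(n)
    for c,l in marks(p["pixels"]).items():
        print(c,[(uv,a,ray(p,*uv,66).round(1).tolist()) for uv,a in l])
E
```

```text
top
red [([385.0, 215.5], 49, [546.8, -225.6, 66.0]), ([275.8, 234.2], 37, [490.3, 69.4, 66.0])]
orange [([55.5, 248.5], 55, [440.1, 659.7, 66.0])]
yellow [([367.5, 218.4], 39, [538.0, -178.0, 66.0]), ([350.1, 221.4], 45, [528.9, -130.9, 66.0]), ([258.3, 236.8], 36, [482.4, 116.4, 66.0]), ([240.7, 240.1], 35, [472.6, 163.5, 66.0])]
green []
scene
red [([152.8, 3.1], 39, [-534.3, 881.7, 66.0]), ([345.8, 25.9], 36, [286.1, 1165.8, 66.0]), ([215.7, 192.7], 44, [494.4, 66.2, 66.0]), ([151.1, 275.7], 75, [550.4, -227.9, 66.0])]
orange [([245.9, 8.9], 14, [-154.2, 1069.3, 66.0]), ([228.5, 19.2], 40, [-149.8, 940.5, 66.0]), ([279.2, 25.4], 40, [59.3, 1012.5, 66.0]), ([315.7, 36.0], 65, [233.1, 1013.8, 66.0]), ([358.6, 48.6], 18, [422.6, 1014.2, 66.0]), ([224.5, 181.7], 36, [486.0, 113.7, 66.0]), ([162.7, 260.3], 43, [540.6, -180.9, 66.0])]
yellow [([232.4, 171.0], 37, [475.8, 161.3, 66.0]), ([224.1, 181.4], 9, [484.3, 114.1, 66.0]), ([174.3, 246.0], 60, [532.6, -133.6, 66.0]), ([162.8, 260.3], 22, [540.8, -180.8, 66.0])]
green [([184.8, 232.2], 28, [523.1, -86.3, 66.0])]
```

View pics/top.png

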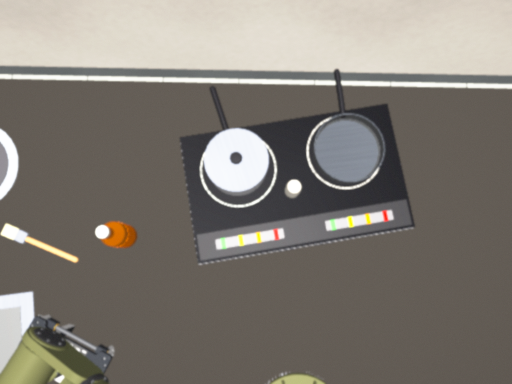

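View pics/scene.png

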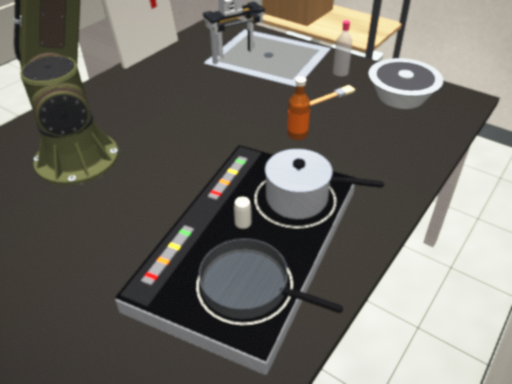

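The saucepan stands on the left zone, so the left bar is the one to use. In the top view its marks run from x≈223 to 276 at row ~238. The scene view agrees, with red at (216,193) and yellow at (232,171).

From those fits:
- green ≈ (465, 209.5)
- red ≈ (492.3, 67.8)
- hob yaw ≈ 0.189
- jaw axis across the bar: yaw 1.760, which is a spin of -53.7°

I'll now approach above green with the fingers shutting.

```bash
python3 -m crank '[{"offset":[0.02,-0.025,0],"spin":-6},{"offset":[0.043,-0.054,0],"spin":-12.5},{"offset":[0.066,-0.083,0],"spin":-19},{"offset":[0.089,-0.112,0],"spin":-25.5},{"offset":[0.112,-0.141,0],"spin":-32},{"offset":[0.135,-0.17,0],"spin":-38.5},{"offset":[0.158,-0.199,0],"spin":-45},{"offset":[0.178,-0.224,0],"spin":-50}]' 0 20
```

```text
clock: 1.77
eef_pos: [415.7, 270.6, 205.7]
eef_rot: [3.141, 0.0, 1.818]
wrist_force: [0.7, -0.5, 0.2]
finger_gap: 44.3
```

```bash
python3 -m crank '[{"offset":[0.015,-0.018,-0.01],"spin":-1},{"offset":[0.03,-0.036,-0.025],"spin":-2},{"offset":[0.042,-0.052,-0.045],"spin":-3},{"offset":[0.049,-0.061,-0.065],"spin":-3.3},{"offset":[0.049,-0.061,-0.085],"spin":-3.3},{"offset":[0.049,-0.061,-0.1],"spin":-3.3},{"offset":[0.049,-0.061,-0.11],"spin":-3.3},{"offset":[0.049,-0.061,-0.11],"spin":-3.3}]'
python3 - <<'E'
from cell import manip
from h import *
s=manip.read_state();print(s["eef_pos"],s["eef_rot"],s["finger_gap"],s["wrist_force"])
p=manip.camera("wrist");print(p["fx"],p["cx"],p["cy"],np.round(p["hand_eye"],3).tolist())
q=manip.camera("scene")
a=cv2.resize(p["pixels"],(400,300));u,v=230,160
b=cv2.resize(q["pixels"][v-60:v+60,u-80:u+80],(400,300),interpolation=cv2.INTER_CUBIC)
cv2.imwrite("pics/a1.png",np.hstack([a,b])[:,:,::-1]);print(marks(p["pixels"]))
from scipy.spatial.transform import Rotation as Ro
R=Ro.from_euler('xyz',s["eef_rot"]).as_matrix();H=np.array(p["hand_eye"]);t=np.array(s["eef_pos"])
for c,l in marks(p["pixels"]).items():
  for (x,y),ar in l:
    dx,dy=x-p["cx"],y-p["cy"];r=np.hypot(dx,dy);th=r/p["fx"]
    d=R@H[:3,:3]@np.array([np.sin(th)*dx/r,np.sin(th)*dy/r,np.cos(th)]);o=R@H[:3,3]+t
    if d[2]<0: print(c,ar,(o+d*(66-o[2])/d[2]).round(1))
E
```

```text
clock: 2.43
eef_pos: [463.9, 209.3, 93.9]
eef_rot: [-3.139, 0.0, 1.76]
wrist_force: [-0.7, -0.7, -0.4]
finger_gap: 0.7
[463.92236097 209.28546854  93.91142279] [-3.13911129e+00  4.84608016e-04  1.76007773e+00] 0.6783927076076068 [-0.71017904 -0.74438674 -0.40947403]
297.3186396354542 257.9290671387079 187.4620795806753 [[-0.001, -0.963, -0.271, 79.267], [1.0, -0.001, -0.0, -1.125], [-0.0, -0.271, 0.963, -178.705], [0.0, 0.0, 0.0, 1.0]]
{'red': [([254.3, 348.3], 9)], 'orange': [], 'yellow': [([257.0, 269.5], 10), ([259.0, 269.0], 11), ([272.7, 349.8], 127), ([278.6, 354.0], 14)], 'green': []}
red 9 [485.5  70.7  66. ]
yellow 10 [470.9 162.2  66. ]
yellow 11 [472.3 163.   66. ]
yellow 127 [503.4  71.7  66. ]
yellow 14 [510.6  66.3  66. ]
```

View pics/a1.png

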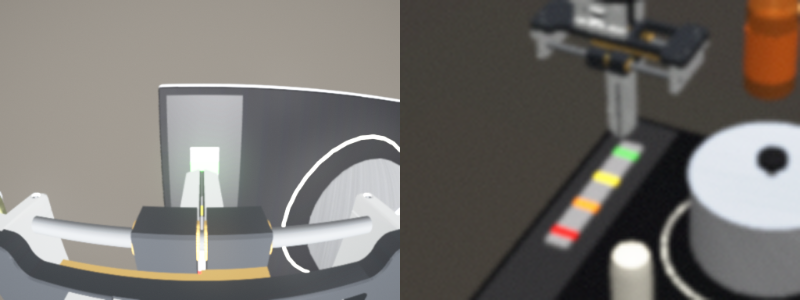

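The wrist view (left) shows the green mark at about (204,160), just beyond the shut fingertips. The scene crop shows the fingertips above the green end. I'll measure the green mark's edges and the end of the bar in the wrist image.

```bash
python3 - <<'E'
from cell import manip
from h import *
from scipy.spatial.transform import Rotation as Ro
s=manip.read_state();p=manip.camera("wrist");im=p["pixels"]
R=Ro.from_euler('xyz',s["eef_rot"]).as_matrix();H=np.array(p["hand_eye"]);t=np.array(s["eef_pos"])
def W(x,y,z=66):
    dx,dy=x-p["cx"],y-p["cy"];r=np.hypot(dx,dy);th=r/p["fx"]
    d=R@H[:3,:3]@np.array([np.sin(th)*dx/r,np.sin(th)*dy/r,np.cos(th)]);o=R@H[:3,3]+t
    return (o+d*(z-o[2])/d[2]).round(1)
print(W(257.9,187.5001))
for y in range(176,226,2): print(y,im[y,255:275:4].tolist(),W(262,y))
print("row 200",[(x,im[200,x].tolist()) for x in range(236,290,3)],W(243,200),W(281,200))
E
```

```text
[459.9 229.6  66. ]
176 [[186, 191, 189], [184, 191, 188], [184, 190, 188], [186, 191, 190], [184, 189, 188]] [461.2 238.7  66. ]
178 [[185, 191, 189], [186, 191, 189], [185, 191, 189], [186, 192, 190], [186, 192, 189]] [461.5 237.2  66. ]
180 [[186, 191, 189], [186, 191, 189], [185, 190, 189], [186, 191, 190], [186, 192, 190]] [461.8 235.7  66. ]
182 [[185, 191, 189], [185, 192, 188], [185, 191, 188], [185, 192, 189], [185, 190, 189]] [462.1 234.3  66. ]
184 [[185, 192, 188], [185, 192, 189], [185, 192, 189], [184, 192, 188], [185, 193, 189]] [462.4 232.8  66. ]
186 [[186, 193, 188], [186, 194, 188], [186, 194, 188], [187, 194, 189], [186, 194, 187]] [462.7 231.3  66. ]
188 [[254, 254, 254], [254, 254, 254], [254, 254, 254], [254, 254, 254], [254, 254, 254]] [462.9 229.8  66. ]
190 [[255, 255, 255], [255, 255, 255], [255, 255, 255], [255, 255, 255], [255, 255, 255]] [463.2 228.3  66. ]
192 [[255, 255, 255], [255, 255, 255], [255, 255, 255], [255, 255, 255], [255, 255, 255]] [463.5 226.8  66. ]
194 [[255, 255, 255], [255, 255, 255], [255, 255, 255], [255, 255, 255], [255, 255, 255]] 
[... 1450 characters left out ...]
222 [[196, 208, 199], [137, 157, 139], [236, 241, 237], [236, 241, 238], [236, 241, 238]] [468.1 203.5  66. ]
224 [[195, 207, 197], [137, 153, 139], [236, 241, 238], [235, 241, 237], [236, 241, 238]] [468.4 201.9  66. ]
row 200 [(236, [176, 183, 180]), (239, [177, 186, 180]), (242, [249, 250, 250]), (245, [255, 255, 255]), (248, [255, 255, 255]), (251, [255, 255, 255]), (254, [255, 255, 255]), (257, [255, 255, 255]), (260, [255, 255, 255]), (263, [255, 255, 255]), (266, [255, 255, 255]), (269, [255, 255, 255]), (272, [255, 255, 255]), (275, [255, 255, 255]), (278, [236, 240, 238]), (281, [181, 191, 185]), (284, [181, 190, 184]), (287, [179, 188, 182])] [450.9 218.1  66. ] [478.5 223.4  66. ]
```

The bar's end puts the green centre at about (466, 210.5), within 1.5 mm of the first estimate. Next I'll lower to just above it.

```bash
python3 -m crank '[{"offset":[0.002,0.001,-0.006],"spin":0},{"offset":[0.002,0.001,-0.013],"spin":0},{"offset":[0.002,0.001,-0.018],"spin":0},{"offset":[0.002,0.001,-0.022],"spin":0},{"offset":[0.002,0.001,-0.023],"spin":0},{"offset":[0.002,0.001,-0.023],"spin":0},{"offset":[0.002,0.001,-0.023],"spin":0},{"offset":[0.002,0.001,-0.023],"spin":0}]'
```

```text
clock: 3.25
eef_pos: [467.2, 211.0, 73.8]
eef_rot: [3.14, -0.0, 1.76]
wrist_force: [-0.8, 0.3, 0.1]
finger_gap: 0.3
```

```bash
python3 -m crank '[{"offset":[0,0,-0.0005],"spin":0},{"offset":[0,0,-0.001],"spin":0},{"offset":[0,0,-0.0015],"spin":0},{"offset":[0,0,-0.002],"spin":0},{"offset":[0,0,-0.0025],"spin":0},{"offset":[0,0,-0.003],"spin":0},{"offset":[0,0,-0.003],"spin":0},{"offset":[0,0,-0.003],"spin":0}]'
```

```text
clock: 3.92
eef_pos: [467.2, 210.9, 70.8]
eef_rot: [3.14, -0.0, 1.76]
wrist_force: [0.4, -0.2, -0.6]
finger_gap: 0.2
```

```bash
python3 -m crank '[{"offset":[0,0,-0.0005],"spin":0},{"offset":[0,0,-0.001],"spin":0},{"offset":[0,0,-0.0015],"spin":0},{"offset":[0,0,-0.002],"spin":0},{"offset":[0,0,-0.0025],"spin":0},{"offset":[0,0,-0.003],"spin":0},{"offset":[0,0,-0.003],"spin":0},{"offset":[0,0,-0.003],"spin":0}]'
```

```text
clock: 4.58
eef_pos: [467.2, 210.9, 67.8]
eef_rot: [3.14, -0.0, 1.76]
wrist_force: [-0.9, 0.6, -0.1]
finger_gap: 0.5
```

```bash
python3 -m crank '[{"offset":[0,0,-0.0003],"spin":0},{"offset":[0,0,-0.0006],"spin":0},{"offset":[0,0,-0.0009],"spin":0},{"offset":[0,0,-0.0012],"spin":0},{"offset":[0,0,-0.0015],"spin":0},{"offset":[0,0,-0.0015],"spin":0},{"offset":[0,0,-0.0015],"spin":0},{"offset":[0,0,-0.0015],"spin":0}]'
```

```text
clock: 5.25
eef_pos: [467.2, 210.9, 66.3]
eef_rot: [3.14, -0.0, 1.76]
wrist_force: [0.4, -0.7, 1.2]
finger_gap: 0.1
```

```bash
python3 -m crank '[{"offset":[0,0,-0.0003],"spin":0},{"offset":[0,0,-0.0006],"spin":0},{"offset":[0,0,-0.0009],"spin":0},{"offset":[0,0,-0.001],"spin":0},{"offset":[0,0,-0.001],"spin":0},{"offset":[0,0,-0.001],"spin":0},{"offset":[0,0,-0.001],"spin":0},{"offset":[0,0,-0.001],"spin":0}]'
```

```text
clock: 5.92
eef_pos: [467.2, 210.9, 65.3]
eef_rot: [3.14, -0.0, 1.76]
wrist_force: [0.8, -0.3, 2.7]
finger_gap: 0.7
```

Contact is about 2.7 N on green. Next is the slide toward red in three calls, pressing 0.3 mm deeper for margin and checking the force after each.

```bash
python3 -m crank '[{"offset":[0,0,-0.0003],"spin":0},{"offset":[0.0012,-0.0068,-0.0003],"spin":0},{"offset":[0.0024,-0.0136,-0.0003],"spin":0},{"offset":[0.0036,-0.0204,-0.0003],"spin":0},{"offset":[0.0049,-0.0272,-0.0003],"spin":0},{"offset":[0.0061,-0.034,-0.0003],"spin":0},{"offset":[0.0073,-0.0408,-0.0003],"spin":0},{"offset":[0.0085,-0.0475,-0.0003],"spin":0}]'
```

```text
clock: 6.58
eef_pos: [475.9, 162.6, 65.1]
eef_rot: [3.139, -0.0, 1.76]
wrist_force: [-0.6, 1.0, 2.6]
finger_gap: 0.5
```

```bash
python3 -m crank '[{"offset":[0.001,-0.0056,-0.0002],"spin":0},{"offset":[0.002,-0.0113,-0.0002],"spin":0},{"offset":[0.0031,-0.0171,-0.0002],"spin":0},{"offset":[0.0042,-0.0231,-0.0002],"spin":0},{"offset":[0.0053,-0.0291,-0.0002],"spin":0},{"offset":[0.0064,-0.0352,-0.0002],"spin":0},{"offset":[0.0075,-0.0413,-0.0002],"spin":0},{"offset":[0.0085,-0.0475,-0.0002],"spin":0}]'
```

```text
clock: 7.25
eef_pos: [484.5, 114.5, 64.8]
eef_rot: [3.14, -0.0, 1.76]
wrist_force: [0.1, 1.3, 3.2]
finger_gap: 0.5
```

```bash
python3 - <<'E'
from cell import manip
from h import *
s=manip.read_state();print(s["eef_pos"],s["wrist_force"])
q=manip.camera("scene");p=manip.camera("top")
u,v=225,180
b=cv2.resize(q["pixels"][v-45:v+45,u-60:u+60],(400,300),interpolation=cv2.INTER_CUBIC)
c=cv2.resize(p["pixels"][195:285,190:310],(400,300),interpolation=cv2.INTER_CUBIC)
cv2.imwrite("pics/a2.png",np.hstack([b,c])[:,:,::-1])
for n,k in(("s",q),("t",p)):
  for c,l in marks(k["pixels"]).items():
    for uv,a in l:
      w=ray(k,*uv,66)
      if 450<w[0]<510 and 40<w[1]<230: print(n,c,a,w.round(1))
E
```

```text
[484.48668092 114.5250605   64.83600331] [0.07051448 1.32206352 3.16307474]
s red 45 [494.7  65.4  66. ]
s orange 17 [497.  113.1  66. ]
s yellow 30 [480.9 160.1  66. ]
t yellow 22 [472.5 158.4  66. ]
```

View pics/a2.png

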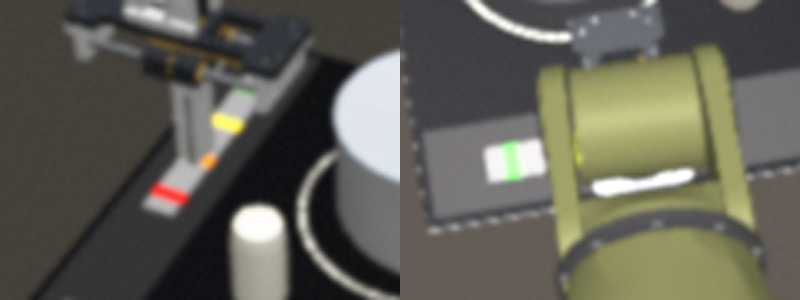

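The scene crop shows the fingertips on the orange mark at about (195,162), with red ahead at (170,195). Now the last stretch.

```bash
python3 -m crank '[{"offset":[0.0012,-0.0068,-0.0001],"spin":0},{"offset":[0.0025,-0.0138,-0.0001],"spin":0},{"offset":[0.0038,-0.0208,-0.0001],"spin":0},{"offset":[0.0051,-0.0278,-0.0001],"spin":0},{"offset":[0.0064,-0.035,-0.0001],"spin":0},{"offset":[0.0075,-0.0412,-0.0001],"spin":0},{"offset":[0.0083,-0.0452,-0.0001],"spin":0},{"offset":[0.0085,-0.0463,-0.0001],"spin":0}]'
python3 - <<'E'
from cell import manip
from h import *
q=manip.camera("scene");s=manip.read_state();print(s["eef_pos"],s["wrist_force"],abs(s["qd"]).max() if hasattr(s["qd"],"max") else s["qd"])
u,v=225,180
b=cv2.resize(q["pixels"][v-60:v+60,u-80:u+80],(640,480),interpolation=cv2.INTER_CUBIC)
cv2.imwrite("pics/a3.png",b[:,:,::-1])
for o in("saucepan","shaker","frying_pan","bottle"):print(o,[np.round(d["location"]).tolist() for d in manip.search_frame(q,o)[:1]])
E
```

```text
clock: 8.02
eef_pos: [493.2, 67.0, 64.7]
eef_rot: [3.14, 0.0, 1.759]
wrist_force: [-0.7, 2.4, 3.0]
finger_gap: 0.6
[493.19713427  67.14781048  64.73681768] [-0.61205698 -2.83212735  2.43367082] 0.011214950337278012
saucepan [[700.0, 153.0, 159.0]]
shaker [[625.0, 18.0, 110.0]]
frying_pan [[727.0, -111.0, 66.0]]
bottle [[491.0, 472.0, 99.0]]
```

View pics/a3.png

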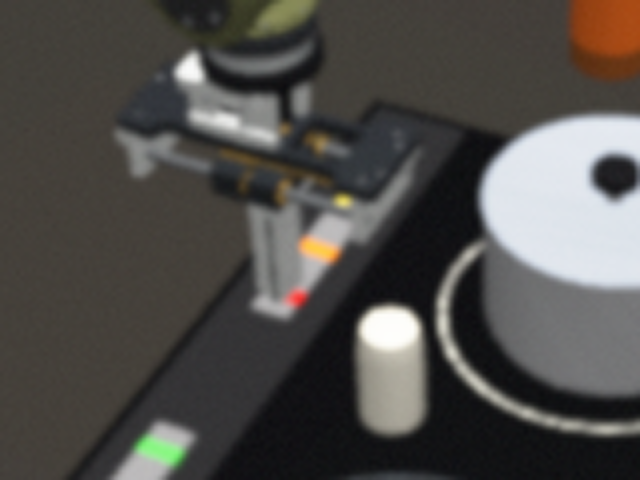

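The fingertips rest on the red mark at about (275,300), with a sliver of it visible beside them. The force is about 2.5–3 N, and the pans, shaker and bottle haven't moved.

```bash
python3 -c "
from cell import manip
print(manip.sign_off())"
```

```text
the job is handed in; nothing more can be done
None
```

I slid the closed fingertips along the left bar, which is the one in front of the saucepan, from green over yellow and orange to red. I then handed the job in with them resting on red; hand-in gives no verdict.

- **Force and time:** after each move the downward force read between about 2.6 and 3.2 N, and the arm finished at about 8 s of the 35 s allowed. I have no force readings from within the moves.
- **End position:** the last reading put the fingertips at (493, 67) mm and 2.4 N. My estimates of the red mark's centre spread over about 4 mm along the bar, from (490.3, 69.4) to (494.7, 65.4), and the final position falls inside that spread. The last picture shows the tips on red.
- **Everything else:** the saucepan, frying pan, shaker and bottle were found within about 5 mm of where they started, which is within the detector's error. The other bar was not touched.
- **Readings that disagreed:** during the approach, the measured position was off from the commanded one by 2–3 mm, so I lowered the last few millimetres in small steps until the force showed contact. The sideways force at the end read 2.4 N in one direction and then -2.8 N once the arm had stopped, which I took as friction settling.

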